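# Lock the quarter-turn plug into the gearbox pan

### The job

Close the access port on the gearbox pan with the winged quarter-turn plug from the wooden rack: put its foot into the slot in the steel neck, press the head down against the spring and turn it clockwise (seen from above) a quarter turn, feeling for its stop without forcing it, then let go so that the spring lifts its cam into the catch and it stays locked, upright. The neck stands on shims, so find its height by feel, and never load the plug against the gearbox with more than about 45 N, pressing or turning. Leave the round-headed plug, bearing ring, wrench and can where they are.

Things in the scene. Friction and masses are not known exactly. Their poses are not given: they have to be found in the camera images.
- plug_wing (a point): Centre of the upright wing (grip) of the loose steel quarter-turn plug, 0.14 kg, standing in one slot of the rack. x along the wing, z up the shaft. Wing 44 mm long (x), 12 mm thick (y), 30 mm tall, 15 mm above and below this point; grip across the 12 mm. Right under it a round flange, 34 mm wide, 4 mm thick (the black ring below is for show). A half turn about z changes nothing.
- plug_foot (a point): Centre of the underside of the same plug's foot, 37 mm below plug_wing; same axes. The foot is a cross bar 36 mm long (x, along the wing), 10 mm wide (y), 6 mm tall, under a round shaft 10 mm thick, 12 mm long. In the neck it meets a sprung seat: 4 N at first touch, 1.3 N more per mm; from 5.5 mm in (11 N) it can turn, 8.5 mm (15 N) is hard bottom; push with 14 to 17 N. Let go after the turn: it rises 2.5 to 5.5 mm into the catch.
- rack: Fixed wooden block 150 x 80 x 22 mm; origin at the centre of its underside, x along the long side. Two slots along x, 12 mm deep, 38 mm either side of the centre on x: one holds the winged plug, the other the round-headed plug, each with its foot along x and about 1 mm of play.
- gearbox: Fixed gearbox with a finned aluminium pan on top, 330 x 270 mm; pan top 110 mm and fin tops 116 mm above the bench. Origin at the centre of its underside, x along the long side and the fins. All turning in the neck is clockwise seen from above, from wing along x: it catches from about 80 degrees on, wing along y (90) is right, a firm stop follows at about 95.
- port_mark (a point): Point on the pan's flat top on the port's vertical axis, axes as the gearbox. Over it stands a square steel neck, 64 x 64 mm; its flat top is 30 to 48 mm above this point (shims, not measured). Slot in the top: 40 mm long (x), 12 mm wide (y), 2.5 mm chamfers. Underside of foot below neck top: meets seat at 9 mm, free to turn from 14.5 mm, hard bottom 17.5 mm, locked 12 mm.
- round_plug: Bystander: like the plug but with a round head 38 mm across and 18 mm tall, 40 mm tall in all, standing in the rack's other slot; origin at the centre of its underside.
- bearing_ring: Bystander: loose steel bearing ring 72 mm across, 18 mm tall, lying flat; origin at the centre of its underside.
- wrench: Bystander: loose steel wrench 170 mm long lying along its x axis.
- can: Bystander: grey closed can 60 mm across, 100 mm tall; origin at the centre of its underside.
There are look-alikes about, which are no part of the job. Leave any pink, red or turquoise look-alike of the part that bears plug_wing alone.

How it is judged:
On the way:
1. the plug's foot is in the slot, wing along the gearbox's x axis, and is pressed down against the spring (contact force between plug and gearbox above 8 N and z of plug_foot in the frame of port_mark below 0.036 m and horizontal distance between plug_wing and port_mark below 0.008 m and angle between the x axis of plug_wing and the x axis of gearbox, either way round below 0.5 rad), for 0.02 s.
At the end, for the whole second after the job is handed in: The plug is let go and locked: on the port axis to 6 mm, upright to 0.1 rad, wing along the gearbox y axis to 0.19 rad, foot inside the neck (under 38.5 mm above the pan), held up in the catch by the spring (over 6 N between plug and gearbox), at rest (contact force between plug and gearbox above 6 N and z of plug_foot in the frame of port_mark below 0.0385 m and horizontal distance between plug_wing and port_mark below 0.006 m and angle between the x axis of plug_wing and the y axis of gearbox, either way round below 0.19 rad and angle between plug_wing's own z axis and vertical below 0.1 rad and linear speed of plug below 0.01 m/s); the robot touches nothing.
It fails at once if the plug is pushed or twisted against the gearbox or its neck with more than 45 N (contact force between plug and gearbox above 45 N).
It fails at once if the round-headed plug is moved (distance of round_plug from where it was at the start of the episode above 0.03 m).
It fails at once if the bearing ring is moved (distance of bearing_ring from where it was at the start of the episode above 0.03 m).
It fails at once if the wrench is moved (distance of wrench from where it was at the start of the episode above 0.03 m).
It fails at once if the can is moved (distance of can from where it was at the start of the episode above 0.03 m).
It also fails if it takes over 58 s, if anything falls off the work surface, if the arm or the gripper's body presses on something with over 40 N, if the wrist force passes 120 N, or if a joint passes its speed limit or range.

### The arm

A 6-joint arm with a two-finger parallel gripper is mounted at the origin on the work surface. World frame = base frame: x ahead of the robot, y to its left, z up, the work surface at z = 0. Lengths are in m, angles in rad, forces in N, time in s.
With the tool pointing down it reaches from about 0.275 to 1 m from the base axis. Payload 8.4 kg.
Tool frame: the origin (TCP) lies between the finger pads; the fingertips stand 14 mm ahead of it and the grasp point (between the pads) lies 5 mm behind it (bot.tcp_to_tips is the distance from the TCP to the fingertips, in m); z points along the fingers, y is the direction in which the jaws open and shut (so a half turn about z gives the same grasp; the last joint's range is limited). The gripper opens to 85 mm and grips with 20 to 120 N. Pads are 22 mm wide; open, the fingers measure 114 mm over their backs; the gripper's body (76 mm by 85 mm) begins 54 mm behind the grasp point. The pads swing forward as they close: fully open they stand 13 mm farther back than shut.
Start: joints at [-0.002, 0.353, 1.633, -0, 1.155, -0.002], TCP at [0.625, -0, 0.245] pointing down, gripper open.
Joint ranges: [-2.63, 2.63], [-0.92, 2.1], [0.06, 2.66], [-1.3, 4.44], [0, 2.69], [-3.02, 3.02]. Speed limits (rad/s): [2.22, 2.22, 2.79, 3.14, 3.14, 3.14].

### API

Orientations are given as a unit quaternion [x, y, z, w].
In Python, from rig import bot gives the robot as it stands.
- The arm moves only by the tool apply_moves, never from a script. Its argument "increments" is text: rows parted by semicolons, each of 4 numbers parted by spaces: the shift along the tool's x, y, z normalised to -1 to 1, where 1 is 40 cm, then the turn about the tool's z normalised to -1 to 1, where 1 is pi/4 rad. In form: tx ty tz turn; .... A call has 1 to 12 rows; each row is the pose to reach, as a shift and turn from the pose commanded when the call began, along the tool's axes at that moment; what a row does not reach only later rows make up. A row lasts 1/8 s, in which the tool goes at most 62.5 mm and 10.7 degrees, less where a joint would pass 70% of its speed; a pose out of reach is approached as far as the arm can. A call with a number of a shift or a turn outside -1 to 1 is refused whole. A call with a gripper value outside its range is refused whole. "claw" is the gripper's target within -1 to 1 (shut at 1, half-way at 0, fully open at -1), set as the call begins (left out, the last holds). The fingers move at their own pace and stop on an object; the grip force is fixed at half the most. Time passes only in rows, so rows that repeat a pose let the fingers close. It gives the time, the measured TCP pose, the force and the opening at its end, in the units of the state.
- bot.state(): the state, without advancing time (a new reading comes with each control period).
- bot.capture(name): name is "scene" or "side" or "wrist"; returns a dict with "pixels" (420x560x3 uint8, blue, green, red), "range_z" (420x560 float32, m along the optical axis (not along the pixel's ray), 0 where there is no reading), "fx", "fy", "cx", "cy" (pixels), "R" (3x3) and "t" (3): a world point X has camera coordinates R X + t. Camera axes: x right, y down, z forward; pixel columns grow to the right and rows downward; lengths in m; the calibration is good to about 2 mm. A picture is of the moment at which its call begins.
- bot.finish_job(): hands the job in, once; it reports no verdict.
The state is a dict: "clock": time; "q": joint angles; "joint_vel": joint speeds; "joint_efforts": joint torques, N m; "tool_pos": TCP position; "ee_rot": TCP orientation; "ft_force": force on the tool from outside, world axes, zero at the start; "moment": the same for the moment, N m; "width": finger opening in m.
Only numpy, scipy, OpenCV 4.12 (cv2) and the standard library are available. Lean on these libraries where they do the work, as an engineer would, in place of code of your own. Each camera call takes 0.05 s, during which the arm holds its last target. There are 200 camera calls.

## Working session

There is one attempt and no reset: what is moved stays moved. The work goes in short steps, Python scripts to look and compute and a tool call to move; the robot and the scene stay as the last step left them, time stands still between calls to the robot, and variables do not carry over. Pictures are saved under pics/ and viewed, about 8 in all and at most 12, crops included, and the job is handed in when it is done.

Besides the shell and the picture viewer there is one more tool, called after "Request:" as a command line: name --argument value ..., lists and objects as JSON in quotes. apply_moves: Moves the arm, as the interface text tells. Scaled input: -1 to 1 covers 40 cm each way for a shift and pi/4 rad each way for a turn. Its arguments: {"type":"object","properties":{"increments":{"type":"string"},"claw":{"type":"number"}},"required":["increments"]}

```bash
mkdir -p pics; ls; cat > h.py <<'E'
import numpy as np, cv2
from rig import bot
def snap(n):
    c=bot.capture(n); c['R']=np.array(c['R']); c['t']=np.array(c['t']).ravel(); return c
def P(c,u,v,d=None):
    # world point at pixel from depth
    if d is None:
        w=c['range_z'][int(v)-1:int(v)+2,int(u)-1:int(u)+2]; d=np.median(w[w>0])
    k=np.array([(u-c['cx'])/c['fx']*d,(v-c['cy'])/c['fy']*d,d]); return c['R'].T@(k-c['t'])
def onz(c,u,v,z):
    o=-c['R'].T@c['t']; r=c['R'].T@np.array([(u-c['cx'])/c['fx'],(v-c['cy'])/c['fy'],1]); return o+r*(z-o[2])/r[2]
def cloud(c):
    v,u=np.mgrid[:420,:560]; d=c['range_z']; k=np.stack([(u-c['cx'])/c['fx']*d,(v-c['cy'])/c['fy']*d,d],-1)
    X=(k-c['t'])@c['R']; X[d<=0]=np.nan; return X
def pix(c,X):
    k=c['R']@np.array(X)+c['t']; return k[0]/k[2]*c['fx']+c['cx'],k[1]/k[2]*c['fy']+c['cy']
E
python3 - <<'E'
from h import *
s=bot.state(); print({k:np.round(v,4) for k,v in s.items()})
for n in ["scene","side","wrist"]:
    c=snap(n); cv2.imwrite(f'pics/{n}0.png',c['pixels']); print(n,-c['R'].T@c['t'],c['fx'])
E
```

```text
pics
{'clock': np.float64(0.0), 'q': array([-0.0024,  0.3537,  1.6342,  0.    ,  1.1552, -0.0024]), 'joint_vel': array([ 0.0013, -0.0011,  0.0004,  0.0008, -0.0012,  0.0009]), 'joint_efforts': array([-2.00000e-03, -6.05236e+01, -3.42063e+01, -3.00000e-04,
        9.50000e-03,  0.00000e+00]), 'tool_pos': array([ 0.6245, -0.    ,  0.2445]), 'ee_rot': array([ 7.071e-01,  7.071e-01, -5.000e-04, -5.000e-04]), 'ft_force': array([-0.0366,  0.5959, -0.2691]), 'moment': array([-0.049 ,  0.0792, -0.0094]), 'width': np.float64(0.0851)}
scene [0.86155124 0.81165156 0.7247012 ] 495.1252797819394
side [0.46183277 0.97798557 1.14418837] 518.4718037817601
wrist [0.62457776 0.06896713 0.37345769] 314.39739924658403
```

View pics/scene0.png

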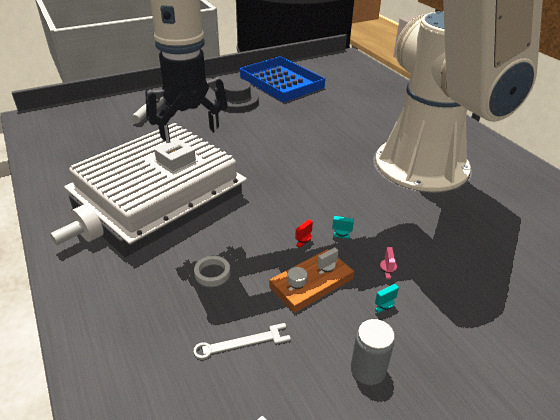

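View pics/side0.png

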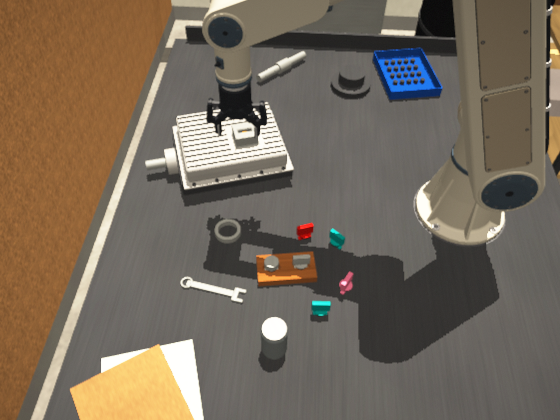

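The scene view shows the orange rack at (312,280) with the winged plug at (327,261) and the round plug at (297,277). The neck is at (175,155) on the pan, under the gripper. The side view shows the wing at (301,261) and the neck at (244,132).

```bash
cat > m.py <<'E'
from h import *
def rect(p,name,z):
    r=cv2.minAreaRect((p[:,:2]*1000).astype(np.float32)); print(name,'n',len(p),'c',np.round(r[0],1),'size',np.round(r[1],1),'ang',round(r[2],1),'z med/max',np.round(np.nanmedian(p[:,2]),4),np.round(np.nanpercentile(p[:,2],98),4)); return r
for n in ["scene","side"]:
    c=snap(n); X=cloud(c); hsv=cv2.cvtColor(c['pixels'],cv2.COLOR_BGR2HSV); H,S,V=cv2.split(hsv)
    m=((H>3)&(H<18)&(S>130)&(V>60)).astype(np.uint8); m[:, :240]=0; m[:,370:]=0
    m[:235]=0; m[320:]=0
    p=X[m>0]; t=p[(p[:,2]>.015)&(p[:,2]<.028)]; r=rect(t,n+' racktop',0)
    # wing & round: grey, in rack area, above
    b=cv2.boxPoints(r)/1000; cen=np.array(r[0])/1000
    D=X[...,:2]-cen; near=(np.hypot(D[...,0],D[...,1])<.085)&(S<80)
    for lo,hi in((.040,.080),(.052,.07)):
        q=(near&(X[...,2]>lo)&(X[...,2]<hi)).astype(np.uint8)
        k,l,st,_=cv2.connectedComponentsWithStats(q)
        for i in range(1,k):
            if st[i,4]>25: rect(X[l==i],f'{n} z>{lo} px{st[i,:4]}',0)
    # gearbox
    for lo,hi,nm in((.106,.112,'pan'),(.113,.119,'fins'),(.132,.170,'neck')):
        q=((X[...,2]>lo)&(X[...,2]<hi)&(X[...,0]>.4)&(X[...,0]<.95)&(abs(X[...,1]-.05)<.35)&(V>90)).astype(np.uint8)
        k,l,st,_=cv2.connectedComponentsWithStats(q)
        if nm!='neck': rect(X[q>0],n+nm,0); continue
        for i in range(1,k):
            if st[i,4]>60: rect(X[l==i],f'{n} neck px{st[i,:4]}',0)
E
python3 m.py
```

```text
scene racktop n 1713 c [483.4 242.8] size [152.3  83.4] ang 8.9 z med/max 0.0219 0.0247
scene z>0.04 px[318 247  20  20] n 234 c [446.4 237.9] size [45.5 14.3] ang 7.5 z med/max 0.057 0.0639
scene z>0.04 px[288 267  19  18] n 274 c [520.9 249.1] size [38.6 34.3] ang 62.5 z med/max 0.0494 0.0523
scene z>0.052 px[318 247  20  15] n 150 c [446.5 237.3] size [45.5 13. ] ang 7.5 z med/max 0.0611 0.0642
scenepan n 3331 c [ 673.2 -143.8] size [290.6 236.2] ang 17.8 z med/max 0.1099 0.1119
scenefins n 2925 c [ 672.8 -146.4] size [280.9 226.6] ang 18.0 z med/max 0.1154 0.1181
scene neck px[154 138  41  26] n 581 c [ 626.8 -132.2] size [65.8 71.3] ang 18.0 z med/max 0.1417 0.1442
side racktop n 1121 c [484.2 242.6] size [150.1  86. ] ang 9.1 z med/max 0.0219 0.0266
side z>0.04 px[293 255  17  10] n 144 c [446.3 237.4] size [41.8 15.1] ang 8.4 z med/max 0.0582 0.0663
side z>0.04 px[264 256  15  15] n 166 c [521.2 249.6] size [35.5 37. ] ang 5.5 z med/max 0.0495 0.0545
side z>0.052 px[293 255  17   7] n 102 c [446.5 237.4] size [41.4 15.1] ang 7.9 z med/max 0.0605 0.0667
sidepan n 1703 c [ 673.9 -141.6] size [288.  235.4] ang 18.0 z med/max 0.1099 0.1119
sidefins n 1682 c [ 673.8 -142.3] size [281.1 232.5] ang 18.5 z med/max 0.1154 0.1188
side neck px[231 122  25  21] n 352 c [ 628.8 -130. ] size [61.5 71.3] ang 18.0 z med/max 0.142 0.1477
```

View pics/wrist0.png

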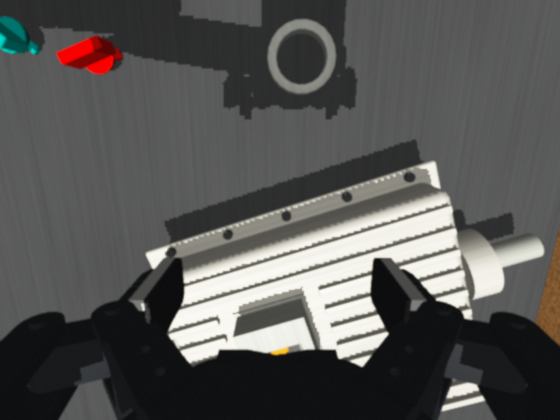

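The wrist view shows the pan fins rising to the right, with the slotted neck at (275,330) partly hidden by the gripper. The two views agree to 1–2 mm on these:
- **Wing:** about (446.4, 237.5) mm at 8°, top near 62 mm.
- **Neck:** about (628, −131) mm, top near 142 mm.
- **Gearbox x:** 18°.

I'll set out above the plug.

Request:
apply_moves --increments "0.3 -0.22 0.1 -0.5; 0.594 -0.446 0.16 -1; 0.594 -0.446 0.16 -1; 0.594 -0.446 0.16 -1; 0.594 -0.446 0.16 -1; 0.594 -0.446 0.16 -1; 0.594 -0.446 0.16 -1" --claw 0

```text
clock: 1.12
tool_pos: [0.447, 0.2376, 0.1815]
ee_rot: [0.382, 0.924, 0.0, 0.0]
ft_force: [0.2, 0.4, 0.4]
width: 0.0427
```

Request:
apply_moves --increments "0 0 0 -0.5; 0 0 0 -1; 0 0 0 -1; 0 0 0 -1; 0 0 0 -1; 0 0 0 -1"

```text
clock: 1.88
tool_pos: [0.4473, 0.237, 0.1815]
ee_rot: [0.002, 1.0, 0.0, 0.0]
ft_force: [0.4, 0.6, 0.1]
width: 0.0429
```

Request:
apply_moves --increments "0 0 0 -0.18; 0 0 0 -0.18; 0 0 0 -0.18"

```text
clock: 2.25
tool_pos: [0.4467, 0.2375, 0.1813]
ee_rot: [-0.068, 0.998, 0.0, 0.0]
ft_force: [0.4, 0.3, -0.0]
width: 0.0425
```

```bash
cat >> h.py <<'E'
from scipy.spatial.transform import Rotation as Ro
def go(x,y,z,yaw):
    "print tool-frame normalised shift and turn to world TCP target (m), tool x yaw (deg)"
    s=bot.state(); R=Ro.from_quat(s['ee_rot']).as_matrix(); d=R.T@(np.array([x,y,z])-s['tool_pos'])/.4
    y0=np.degrees(np.arctan2(R[1,0],R[0,0])); dy=(yaw-y0+180)%360-180
    print('at',np.round(s['tool_pos'],4),'yaw',round(y0,2),'zaxis',np.round(R[:,2],4),'F',np.round(s['ft_force'],2),'w',round(float(s['width']),4),'clk',round(float(s['clock']),2),'q',np.round(s['q'],2)); print('move',np.round(d,4),'turn',round(-dy/45,3))
E
cat > n.py <<'E'
from m import *
E
python3 - <<'E'
from m import *
go(.4464,.2375,.16,188.2)
c=snap('wrist'); cv2.imwrite('pics/w1.png',c['pixels']); X=cloud(c)
S=cv2.cvtColor(c['pixels'],cv2.COLOR_BGR2HSV)[...,1]
near=np.hypot(X[...,0]-.4464,X[...,1]-.2375)<.035
for lo,hi in((.050,.075),(.058,.066)):
    q=near&(X[...,2]>lo)&(X[...,2]<hi); rect(X[q],f'wrist wing {lo}',0)
c=snap('scene'); cv2.imwrite('pics/s1.png',cv2.resize(c['pixels'][100:240,50:270],None,fx=3,fy=3))
E
```

```text
scene racktop n 1708 c [482.7 242.3] size [152.9  83.3] ang 8.9 z med/max 0.0219 0.0247
scene z>0.04 px[318 247  20  20] n 231 c [445.6 237.7] size [46.1 13.3] ang 9.8 z med/max 0.0571 0.0641
scene z>0.04 px[288 267  19  18] n 280 c [521.8 250.8] size [38.8 34.2] ang 61.7 z med/max 0.0497 0.0528
scene z>0.052 px[318 247  20  15] n 148 c [445.7 237.5] size [46.1 12.8] ang 9.8 z med/max 0.0609 0.0645
scenepan n 3299 c [ 673.2 -145.3] size [288.3 238.1] ang 18.1 z med/max 0.1098 0.1119
scenefins n 2952 c [ 673.5 -147.7] size [282.1 222.9] ang 18.4 z med/max 0.1154 0.118
scene neck px[154 138  41  26] n 559 c [ 626.9 -131.9] size [67.7 67.2] ang 18.2 z med/max 0.1417 0.1442
side racktop n 1123 c [484.4 242.8] size [149.7  87. ] ang 9.2 z med/max 0.0219 0.0266
side z>0.04 px[293 255  17  10] n 141 c [446.2 237.9] size [42.4 13.7] ang 12.7 z med/max 0.0583 0.0664
side z>0.04 px[264 256  15  15] n 170 c [521.2 250.2] size [35.4 38.4] ang 4.7 z med/max 0.0498 0.0544
side z>0.052 px[293 255  17   7] n 98 c [446.2 237.9] size [42.4 13.7] ang 12.7 z med/max 0.0609 0.0666
sidepan n 2049 c [ 674.4 -143.2] size [288.4 241.2] ang 18.4 z med/max 0.1099 0.1119
sidefins n 2107 c [ 674.9 -141.6] size [282.1 236. ] ang 18.3 z med/max 0.1156 0.1188
side neck px[231 122  27  21] n 390 c [ 627.9 -131.5] size [64.7 71.9] ang 18.7 z med/max 0.1422 0.1472
at [0.4467 0.2376 0.1813] yaw -172.05 zaxis [ 1.e-04  0.e+00 -1.e+00] F [ 0.49 -0.19  0.26] w 0.0425 clk 2.35 q [ 0.49  0.25  1.95  0.    0.95 -1.22]
move [ 0.0007 -0.0001  0.0533] turn -0.006
wrist wing 0.05 n 780 c [445.4 236.9] size [44.2 12. ] ang 9.2 z med/max 0.0621 0.0635
wrist wing 0.058 n 756 c [445.5 236.9] size [44.1 12. ] ang 9.2 z med/max 0.0622 0.0635
```

The wrist depth gives the wing at (445.5, 236.9) mm, 44.1 × 12.0 mm, at 9.2°, with its top at 62.2 mm, which matches the given sizes. Next I descend and grip above the flange.

Request:
apply_moves --increments "0.003 -0.001 0.1 -0.023; 0.003 -0.001 0.2 -0.023; 0.003 -0.001 0.26 -0.023; 0.003 -0.001 0.3 -0.023; 0.003 -0.001 0.328 -0.023; 0.003 -0.001 0.328 -0.023; 0.003 -0.001 0.328 -0.023"

```text
clock: 3.32
tool_pos: [0.446, 0.2373, 0.0507]
ee_rot: [-0.08, 0.997, 0.0, 0.001]
ft_force: [0.3, 0.8, -0.0]
width: 0.0427
```

Request:
apply_moves --increments "0 0 0 0; 0 0 0 0; 0 0 0 0; 0 0 0 0; 0 0 0 0; 0 0 0 0" --claw 1

```text
clock: 4.08
tool_pos: [0.4458, 0.2372, 0.0508]
ee_rot: [-0.08, 0.997, 0.0, 0.0]
ft_force: [-0.9, -1.4, 5.1]
width: 0.011
```

View pics/s1.png

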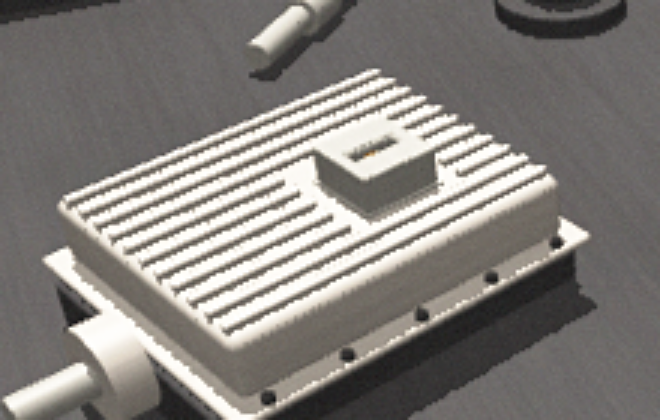

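Gripped: width is 11 mm. The crop shows the neck at (375,165), with its slot from (345,158) to (398,140) running along the fins. I'll lift clear and move beside the neck for a close look.

Request:
apply_moves --increments "0 0 -0.05 0; 0 0 -0.15 0; 0 0 -0.3 0; 0 0 -0.42 0; -0.06 -0.12 -0.54 0; -0.12 -0.25 -0.575 -0.1; -0.18 -0.39 -0.575 -0.2; -0.25 -0.53 -0.575 -0.2; -0.32 -0.67 -0.575 -0.2; -0.38 -0.81 -0.575 -0.2; -0.43 -0.92 -0.575 -0.2; -0.45 -0.959 -0.575 -0.2"

```text
clock: 5.58
tool_pos: [0.6848, -0.1158, 0.2794]
ee_rot: [-0.156, 0.988, -0.0, -0.0]
ft_force: [-0.2, 0.4, -2.5]
width: 0.0112
```

Request:
apply_moves --increments "0 0 0 0; 0 0 0 0"

```text
clock: 5.82
tool_pos: [0.6833, -0.1118, 0.2799]
ee_rot: [-0.158, 0.987, 0.0, -0.0]
ft_force: [-0.1, 0.2, -1.0]
width: 0.0111
```

```bash
python3 - <<'E'
from h import *
go(.6275,-.131,.22,198.2)
c=snap('wrist'); cv2.imwrite('pics/w2.png',c['pixels']); X=cloud(c); np.savez('w2.npz',X=X,px=c['pixels'])
near=np.hypot(X[...,0]-.6275,X[...,1]+.131)<.06
q=near&(X[...,2]>.132)&(X[...,2]<.17); p=X[q]
print(len(p), np.percentile(p[:,2],[2,25,50,75,98]))
z=np.median(p[:,2]); q=(near&(abs(X[...,2]-z)<.003)).astype(np.uint8)
r=cv2.minAreaRect((X[q>0][:,:2]*1000).astype(np.float32)); print(r)
cs,h=cv2.findContours(q,cv2.RETR_CCOMP,cv2.CHAIN_APPROX_NONE)
for k,hh in zip(cs,h[0]):
    if len(k)>30: 
        pts=X[k[:,0,1],k[:,0,0]][:,:2]*1000; print(len(k),hh[3],cv2.minAreaRect(pts.astype(np.float32)), cv2.boundingRect(k))
# hole: points lower than top within neck
hole=np.hypot(X[...,0]-r[0][0]/1e3,X[...,1]-r[0][1]/1e3)<.03
print('hole z',np.nanpercentile(X[hole][:,2],[1,5,10,20,30]))
E
```

```text
at [ 0.6833 -0.1118  0.2799] yaw -161.82 zaxis [-1.e-03  6.e-04 -1.e+00] F [-0.08  0.19 -1.02] w 0.0111 clk 5.83 q [-0.16  0.43  1.44  0.    1.27 -2.05]
move [ 0.1474 -0.0023  0.1499] turn -0.0
5844 [0.1337912  0.1420966  0.14267438 0.14318203 0.14417188]
((626.5823974609375, -131.7166290283203), (64.1800308227539, 64.1296615600586), 18.16227149963379)
313 -1 ((626.5823974609375, -131.7166290283203), (64.1800308227539, 64.1296615600586), 18.16227149963379) (235, 89, 80, 81)
128 0 ((626.6820068359375, -131.79197692871094), (41.72836685180664, 14.26127815246582), 18.35660171508789) (266, 104, 18, 53)
hole z [0.11159457 0.11247497 0.11399331 0.14097824 0.14185008]
```

View pics/w2.png

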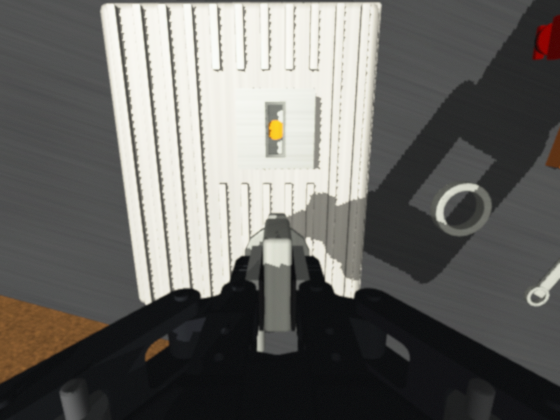

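The wrist view shows the neck at (275,129) with its slot from (275,104) to (275,155), and the held wing at (277,290). The neck centre is (626.6, −131.7) mm, 64.1 mm square, at 18.2°, with its top near 142.7 mm. The slot centre agrees. I'll check the plug's pose in the hand from the same image.

```bash
python3 - <<'E'
from h import *
X=np.load('w2.npz')['X']; px=np.load('w2.npz')['px']
s=bot.state(); R=Ro.from_quat(s['ee_rot']).as_matrix(); T=(X-s['tool_pos'])@R*1000
for v in range(205,355,8): print(v,[ (np.round(T[v,u]).tolist(),int(px[v,u].mean())) for u in (264,271,278,286,292)])
m=(abs(T[...,1])<12)&(abs(T[...,0])<26)&(px.mean(-1)>60)
for lo,hi in((-14,-5),(-5,10),(10,24),(24,45)):
    q=m&(T[...,2]>lo)&(T[...,2]<hi); p=T[q]
    if len(p)>10: print(lo,hi,len(p),np.percentile(p,[2,50,98],axis=0).round(1).tolist())
E
```

```text
205 [([-10.0, -12.0, 164.0], 237), ([-12.0, -5.0, 170.0], 196), ([-12.0, 2.0, 170.0], 235), ([-10.0, 9.0, 164.0], 237), ([-12.0, 15.0, 171.0], 168)]
213 [([-18.0, -12.0, 162.0], 236), ([-20.0, -5.0, 170.0], 128), ([-20.0, 2.0, 169.0], 142), ([-19.0, 9.0, 164.0], 234), ([-20.0, 15.0, 170.0], 152)]
221 [([-26.0, -12.0, 163.0], 220), ([23.0, -2.0, 12.0], 77), ([22.0, 1.0, 13.0], 76), ([22.0, 5.0, 14.0], 68), ([-28.0, 16.0, 169.0], 122)]
229 [([21.0, -5.0, 4.0], 114), ([23.0, -2.0, 1.0], 78), ([22.0, 1.0, 2.0], 76), ([23.0, 5.0, 1.0], 75), ([15.0, 8.0, 22.0], 86)]
237 [([21.0, -5.0, -6.0], 100), ([23.0, -2.0, -9.0], 95), ([23.0, 1.0, -9.0], 76), ([22.0, 4.0, -8.0], 89), ([12.0, 8.0, 19.0], 108)]
245 [([19.0, -5.0, -10.0], 190), ([20.0, -2.0, -12.0], 220), ([20.0, 1.0, -11.0], 218), ([20.0, 4.0, -11.0], 214), ([8.0, 8.0, 19.0], 94)]
253 [([16.0, -5.0, -10.0], 185), ([17.0, -2.0, -11.0], 220), ([16.0, 1.0, -11.0], 216), ([17.0, 4.0, -12.0], 213), ([11.0, 7.0, 2.0], 54)]
261 [([13.0, -5.0, -11.0], 180), ([13.0, -2.0, -12.0], 219), ([13.0, 1.0, -12.0], 216), ([13.0, 4.0, -11.0], 213), ([11.0
[... 1166 characters left out ...]
6), ([-243.0, -9.0, 280.0], 81), ([-242.0, 2.0, 279.0], 84), ([-242.0, 14.0, 280.0], 85), ([-243.0, 23.0, 280.0], 84)]
341 [([-224.0, -17.0, 238.0], 89), ([-256.0, -9.0, 279.0], 84), ([-257.0, 2.0, 280.0], 81), ([-257.0, 14.0, 280.0], 83), ([-257.0, 23.0, 279.0], 83)]
349 [([-270.0, -20.0, 278.0], 93), ([-271.0, -9.0, 279.0], 84), ([-271.0, 2.0, 279.0], 83), ([-271.0, 14.0, 279.0], 81), ([-271.0, 24.0, 280.0], 82)]
-14 -5 2813 [[-19.4, -8.7, -12.5], [6.0, 0.6, -11.0], [22.4, 9.4, -6.4]]
-5 10 561 [[10.4, -11.1, -4.7], [21.2, -0.2, 1.8], [22.7, 11.6, 9.7]]
10 24 399 [[7.6, -11.9, 10.1], [12.7, -0.7, 18.5], [22.6, 11.7, 20.9]]
24 45 87 [[16.6, -4.3, 33.6], [17.9, 0.1, 35.5], [18.6, 5.0, 38.5]]
```

In the hand, the plug sits +0.6 mm along tool x, centred in y, with its foot 40.8 mm below the TCP. Next I hover with the foot about 8 mm above the neck.

Request:
apply_moves --increments "0.05 -0.001 0 0; 0.11 -0.002 0.03 0; 0.1486 -0.003 0.1 0; 0.1486 -0.003 0.18 0; 0.1486 -0.003 0.22 0; 0.1486 -0.003 0.22 0; 0.1486 -0.003 0.22 0"

```text
clock: 6.75
tool_pos: [0.6288, -0.1325, 0.1933]
ee_rot: [-0.158, 0.987, -0.0, 0.001]
ft_force: [0.8, -0.4, -0.4]
width: 0.011
```

```bash
python3 - <<'E'
from h import *
go(.6272,-.1315,.180,198.2)
c=snap('wrist'); X=cloud(c)
near=np.hypot(X[...,0]-.6266,X[...,1]+.1317)<.06
q=near&(abs(X[...,2]-.1427)<.004)&(c['pixels'].mean(-1)>50); p=X[q]; print(len(p),np.median(p[:,2]))
c2=snap('scene'); c3=snap('side'); u,v=map(int,pix(c2,[.6266,-.1317,.15])); a=cv2.resize(c2['pixels'][v-50:v+40,u-60:u+60],None,fx=5,fy=5)
u,v=map(int,pix(c3,[.6266,-.1317,.15])); 
cv2.imwrite('pics/s2.png',a)
E
```

```text
at [ 0.6288 -0.1325  0.1933] yaw -161.83 zaxis [ 1.7e-03 -3.0e-04 -1.0e+00] F [ 0.83 -0.42 -0.39] w 0.011 clk 6.75 q [-0.21  0.43  1.64  0.    1.07 -2.1 ]
move [0.0031 0.0037 0.0333] turn -0.001
6360 0.1427001075670219
```

View pics/s2.png

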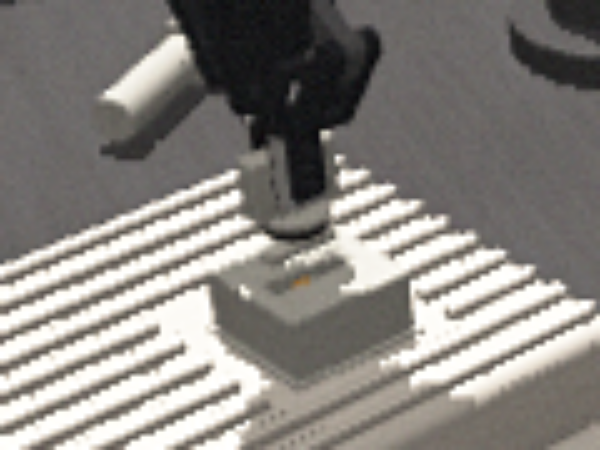

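The crop shows the plug hovering upright over the slot, foot at (305,255) and slot at (305,280), with the two parallel. The TCP reads 1.7 mm off in xy, so I'll let it settle before correcting.

Request:
apply_moves --increments "0 0 0 0; 0 0 0 0; 0 0 0 0"

```text
clock: 7.28
tool_pos: [0.628, -0.1328, 0.1921]
ee_rot: [-0.158, 0.988, -0.0, 0.0]
ft_force: [0.7, -0.4, -1.5]
width: 0.0108
```

```bash
python3 -c "
from h import *
go(.6272,-.1315,.180,198.2)"
```

```text
at [ 0.628  -0.1328  0.1921] yaw -161.87 zaxis [ 0. -0. -1.] F [ 0.71 -0.45 -1.49] w 0.0108 clk 7.28 q [-0.21  0.43  1.64 -0.    1.07 -2.1 ]
move [0.0008 0.0037 0.0303] turn -0.002
```

Request:
apply_moves --increments "0.001 0.0037 0.005 0; 0.001 0.0037 0.012 0; 0.001 0.0037 0.012 0"

```text
clock: 7.65
tool_pos: [0.6269, -0.1314, 0.1869]
ee_rot: [-0.158, 0.987, 0.0, -0.0]
ft_force: [0.3, 0.2, -2.1]
width: 0.0109
```

Request:
apply_moves --increments "0 0 0.003 0; 0 0 0.006 0; 0 0 0.009 0; 0 0 0.009 0"

```text
clock: 8.15
tool_pos: [0.6271, -0.1315, 0.1836]
ee_rot: [-0.158, 0.988, 0.0, -0.0]
ft_force: [-0.2, 0.3, -1.7]
width: 0.0107
```

Request:
apply_moves --increments "0 0 0.003 0; 0 0 0.006 0; 0 0 0.006 0"

```text
clock: 8.52
tool_pos: [0.6271, -0.1315, 0.1812]
ee_rot: [-0.158, 0.988, 0.0, -0.0]
ft_force: [0.5, 0.2, -1.6]
width: 0.0106
```

The foot is about 2 mm below the rim with no contact force. I'll keep going in small steps.

Request:
apply_moves --increments "0 0 0.003 0; 0 0 0.006 0; 0 0 0.009 0; 0 0 0.009 0"

```text
clock: 9.02
tool_pos: [0.6271, -0.1314, 0.1775]
ee_rot: [-0.158, 0.987, 0.0, -0.0]
ft_force: [0.6, 0.1, -1.6]
width: 0.0107
```

Request:
apply_moves --increments "0 0 0.003 0; 0 0 0.006 0; 0 0 0.009 0; 0 0 0.009 0"

```text
clock: 9.52
tool_pos: [0.6272, -0.1315, 0.1742]
ee_rot: [-0.158, 0.988, -0.0, -0.0]
ft_force: [-1.4, -0.2, -1.0]
width: 0.0108
```

Request:
apply_moves --increments "0 0 0.003 0; 0 0 0.006 0; 0 0 0.006 0"

```text
clock: 9.9
tool_pos: [0.6272, -0.1315, 0.1719]
ee_rot: [-0.158, 0.987, -0.0, 0.0]
ft_force: [-2.7, 0.5, 5.3]
width: 0.011
```

Request:
apply_moves --increments "0 0 0.003 0; 0 0 0.006 0; 0 0 0.009 0; 0 0 0.009 0"

```text
clock: 10.4
tool_pos: [0.6272, -0.1315, 0.1687]
ee_rot: [-0.158, 0.988, -0.0, 0.0]
ft_force: [-2.6, 0.8, 9.0]
width: 0.0111
```

Request:
apply_moves --increments "0 0 0.0025 0; 0 0 0.004 0; 0 0 0.004 0"

```text
clock: 10.78
tool_pos: [0.6273, -0.1315, 0.1674]
ee_rot: [-0.158, 0.988, -0.0, 0.0]
ft_force: [-3.6, 0.0, 11.2]
width: 0.0109
```

Spring force matches the model: about 12.8 N at 6.7 mm, so the neck top is at 0.1427 m. I'll press slightly more, then start the clockwise turn.

Request:
apply_moves --increments "0 0 0.0025 0; 0 0 0.0025 0; 0 0 0.0025 0"

```text
clock: 11.15
tool_pos: [0.6273, -0.1315, 0.1666]
ee_rot: [-0.158, 0.988, -0.0, 0.0]
ft_force: [-4.4, 1.7, 11.7]
width: 0.011
```

Request:
apply_moves --increments "0 -0.0001 0 0.08; 0 -0.0002 0 0.18; 0.0001 -0.0004 0 0.28; 0.0001 -0.0005 0 0.38; 0.0001 -0.0005 0 0.44; 0.0001 -0.0005 0 0.44"

```text
clock: 11.9
tool_pos: [0.6284, -0.1321, 0.167]
ee_rot: [0.015, 1.0, -0.0, 0.001]
ft_force: [-1.4, -0.4, 11.0]
width: 0.0108
```

```bash
python3 -c "
from h import *
go(.6270,-.1317,.1667,108.2); print(bot.state()['moment'])"
```

```text
at [ 0.6284 -0.1321  0.167 ] yaw 178.3 zaxis [ 2.9e-03 -9.0e-04 -1.0e+00] F [-1.42 -0.36 11.01] w 0.0108 clk 11.9 q [-0.21  0.46  1.66 -0.    1.02 -1.75]
move [0.0034 0.0009 0.0007] turn 1.558
[-0.11178708  0.34741181  0.02806215]
```

Request:
apply_moves --increments "0 -0.0001 0 0.08; 0 -0.0002 0 0.18; 0.0001 -0.0004 0 0.28; 0.0001 -0.0005 0 0.38; 0.0001 -0.0005 0 0.48; 0.0001 -0.0005 0 0.5; 0.0001 -0.0005 0 0.5"

```text
clock: 12.78
tool_pos: [0.6286, -0.1325, 0.1671]
ee_rot: [0.209, 0.978, -0.0, 0.002]
ft_force: [0.0, -1.8, 10.4]
width: 0.011
```

Request:
apply_moves --increments "0 -0.0001 0 0.08; 0 -0.0002 0 0.18; 0.0001 -0.0004 0 0.28; 0.0001 -0.0005 0 0.38; 0.0001 -0.0005 0 0.48; 0.0001 -0.0005 0 0.5; 0.0001 -0.0005 0 0.5"

```text
clock: 13.65
tool_pos: [0.6286, -0.1327, 0.1672]
ee_rot: [0.396, 0.918, 0.0, 0.002]
ft_force: [-0.4, -1.4, 11.7]
width: 0.0108
```

```bash
python3 -c "
from h import *
go(.6269,-.1321,.1667,108.2); print(bot.state()['moment'])"
```

```text
at [ 0.6286 -0.1327  0.1672] yaw 133.33 zaxis [ 0.0039 -0.0013 -1.    ] F [-0.44 -1.41 11.66] w 0.0108 clk 13.65 q [-0.21  0.46  1.66 -0.    1.02 -0.97]
move [ 0.004  -0.0021  0.0012] turn 0.558
[-0.25463434  0.03001291 -0.00661317]
```

Free turn so far: 65° with little side force. Now slower for the rest, feeling for the stop.

Request:
apply_moves --increments "-0 -0.0001 0.0005 0.06; 0.001 -0.0006 0.001 0.14; 0.0015 -0.001 0.001 0.22; 0.002 -0.001 0.001 0.3; 0.002 -0.001 0.001 0.36; 0.002 -0.001 0.001 0.36; 0.002 -0.001 0.001 0.36"

```text
clock: 14.52
tool_pos: [0.6282, -0.1325, 0.167]
ee_rot: [0.521, 0.853, 0.001, 0.002]
ft_force: [-0.1, -1.4, 11.9]
width: 0.0102
```

```bash
python3 -c "
from h import *
go(.6269,-.1321,.1667,108.2); print(bot.state()['moment'])"
```

```text
at [ 0.6282 -0.1325  0.167 ] yaw 117.14 zaxis [ 0.0048 -0.0016 -1.    ] F [-0.11 -1.38 11.89] w 0.0102 clk 14.53 q [-0.21  0.46  1.67 -0.    1.01 -0.68]
move [ 0.0023 -0.0024  0.0007] turn 0.199
[-0.30238242 -0.04569506 -0.01941383]
```

Request:
apply_moves --increments "0.0005 -0.0003 0 0.04; 0.001 -0.0006 0 0.08; 0.001 -0.0006 0 0.12; 0.001 -0.0006 0 0.12"

```text
clock: 15.02
tool_pos: [0.6279, -0.1323, 0.167]
ee_rot: [0.561, 0.828, 0.001, 0.003]
ft_force: [0.5, -1.5, 10.7]
width: 0.0106
```

```bash
python3 -c "
from h import *
go(.6269,-.1321,.1667,108.2); print(bot.state()['moment'])"
```

```text
at [ 0.6279 -0.1323  0.167 ] yaw 111.72 zaxis [ 0.0052 -0.0017 -1.    ] F [ 0.52 -1.47 10.74] w 0.0106 clk 15.03 q [-0.21  0.45  1.67 -0.    1.01 -0.59]
move [ 0.0015 -0.0022  0.0008] turn 0.078
[-0.36423169 -0.15750456  0.09045659]
```

Request:
apply_moves --increments "0.0005 -0.0003 0 0.03; 0.001 -0.0006 0 0.06; 0.001 -0.0006 0 0.09; 0.001 -0.0006 0 0.09"

```text
clock: 15.52
tool_pos: [0.6277, -0.1321, 0.1671]
ee_rot: [0.59, 0.807, 0.001, 0.003]
ft_force: [2.0, -2.1, 11.0]
width: 0.0105
```

```bash
python3 -c "
from h import *
go(.6269,-.1321,.1667,108.2); print(bot.state()['moment'])"
```

```text
at [ 0.6277 -0.1321  0.1671] yaw 107.67 zaxis [ 0.0055 -0.0019 -1.    ] F [ 2.01 -2.08 10.98] w 0.0105 clk 15.53 q [-0.21  0.45  1.67 -0.    1.01 -0.52]
move [ 0.0007 -0.0019  0.001 ] turn -0.012
[-0.43031085 -0.25802914  0.06740701]
```

```bash
cat > wing.py <<'E'
from h import *
c=snap('wrist'); X=cloud(c); s=bot.state(); R=Ro.from_quat(s['ee_rot']).as_matrix(); T=(X-s['tool_pos'])@R*1000
q=(abs(T[...,2]+11.2)<2.0)&(abs(T[...,1])<9)&(abs(T[...,0])<28)&(c['pixels'].mean(-1)>40)
q=cv2.morphologyEx(q.astype(np.uint8),cv2.MORPH_OPEN,np.ones((5,5),np.uint8))>0
p=X[q]; print(len(p),cv2.minAreaRect((p[:,:2]*1000).astype(np.float32)),np.median(p[:,2]))
cv2.imwrite('pics/wing_%d.png'%(s['clock']*100),c['pixels'])
go(.6269,-.1321,.1667,108.2); print(s['moment'])
E
python3 wing.py
```

```text
2438 ((627.0066528320312, -130.69235229492188), (11.90330696105957, 43.73939514160156), 17.616540908813477) 0.1784937735703146
at [ 0.6277 -0.1322  0.1671] yaw 107.69 zaxis [ 0.0055 -0.0019 -1.    ] F [ 1.32 -1.96  9.89] w 0.0112 clk 15.57 q [-0.21  0.45  1.67 -0.    1.01 -0.52]
move [ 0.0008 -0.0019  0.0009] turn -0.011
[-0.41823879 -0.2330985   0.01770499]
```

Request:
apply_moves --increments "0 0 0 0.025; 0 0 0 0.05; 0 0 0 0.05; 0 0 0 0.05"

```text
clock: 16.08
tool_pos: [0.6275, -0.1321, 0.1671]
ee_rot: [0.606, 0.796, 0.001, 0.003]
ft_force: [1.2, -2.7, 12.0]
width: 0.011
```

```bash
python3 wing.py
```

```text
2440 ((626.8803100585938, -130.8843994140625), (11.152724266052246, 43.81150817871094), 15.191768646240234) 0.17846337535473866
at [ 0.6275 -0.1321  0.1671] yaw 105.45 zaxis [ 0.0051 -0.0018 -1.    ] F [ 0.92 -2.09 11.4 ] w 0.0114 clk 16.12 q [-0.21  0.45  1.67 -0.    1.01 -0.48]
move [ 0.0005 -0.0015  0.0009] turn -0.061
[-0.38722869 -0.16492965  0.09401988]
```

The wing follows the tool, now at about 93°. One more small feel for the stop.

Request:
apply_moves --increments "0 0 0 0.02; 0 0 0 0.04; 0 0 0 0.06; 0 0 0 0.06"

```text
clock: 16.62
tool_pos: [0.6269, -0.1321, 0.167]
ee_rot: [0.624, 0.781, 0.001, 0.002]
ft_force: [-1.9, -2.0, 12.7]
width: 0.0108
```

```bash
python3 wing.py
```

```text
2436 ((626.1647338867188, -130.92630004882812), (11.818230628967285, 43.711524963378906), 12.094520568847656) 0.17836520741180212
at [ 0.6269 -0.1321  0.167 ] yaw 102.75 zaxis [ 0.0038 -0.0017 -1.    ] F [-1.15 -3.28 12.42] w 0.0108 clk 16.68 q [-0.21  0.45  1.67 -0.    1.01 -0.43]
move [-0.     -0.0001  0.0007] turn -0.121
[-0.36976979  0.26496237  0.10658367]
```

The side force and moment stepped at about 95.5°, so that is the stop. I'll turn back to about 91°, ease up 3 mm with the spring, and check.

Request:
apply_moves --increments "0 0 0 -0.04; 0 0 0 -0.08; 0 0 0 -0.1; 0 0 0 -0.1"

```text
clock: 17.18
tool_pos: [0.627, -0.1319, 0.1668]
ee_rot: [0.593, 0.805, 0.001, 0.002]
ft_force: [0.2, -0.7, 10.4]
width: 0.0111
```

Request:
apply_moves --increments "0 0 -0.002 0; 0 0 -0.004 0; 0 0 -0.006 0; 0 0 -0.0075 0; 0 0 -0.0075 0"

```text
clock: 17.8
tool_pos: [0.627, -0.1319, 0.1694]
ee_rot: [0.593, 0.805, 0.001, 0.002]
ft_force: [0.1, -2.8, 7.6]
width: 0.0111
```

```bash
python3 wing.py
```

```text
2456 ((626.1881103515625, -130.7183380126953), (11.840219497680664, 43.80279541015625), 16.537477493286133) 0.18081733509853737
at [ 0.627  -0.1319  0.1695] yaw 107.24 zaxis [ 0.0039 -0.0013 -1.    ] F [ 0.32 -2.2   8.16] w 0.0106 clk 17.85 q [-0.21  0.45  1.67 -0.    1.02 -0.51]
move [-0.0004 -0.0005  0.0069] turn -0.021
[-0.35667828 -0.15438979 -0.0386161 ]
```

Request:
apply_moves --increments "0 0 0 0; 0 0 0 0; 0 0 0 0; 0 0 0 0; 0 0 0 0" --claw 0

```text
clock: 18.48
tool_pos: [0.6253, -0.1312, 0.168]
ee_rot: [0.593, 0.805, -0.0, -0.0]
ft_force: [0.7, 0.3, -0.1]
width: 0.0427
```

Request:
apply_moves --increments "0 0 -0.03 0; 0 0 -0.08 0; 0 0 -0.15 0; 0 0 -0.22 0; 0 0 -0.25 0; 0 0 -0.25 0; 0 0 -0.25 0"

```text
clock: 19.35
tool_pos: [0.6248, -0.1311, 0.2672]
ee_rot: [0.593, 0.805, -0.0, -0.001]
ft_force: [0.4, -0.3, 0.2]
width: 0.0427
```

```bash
python3 - <<'E'
from h import *
go(.6266,-.1317,.2,108.2)
c=snap('wrist'); X=cloud(c); near=np.hypot(X[...,0]-.6266,X[...,1]+.1317)<.035
q=near&(X[...,2]>.172)&(X[...,2]<.2); p=X[q]
print(len(p),np.percentile(p[:,2],[5,50,95]),cv2.minAreaRect((p[:,:2]*1000).astype(np.float32)))
A=np.c_[p[:,:2]-p[:,:2].mean(0),np.ones(len(p))]; print('top tilt',np.linalg.lstsq(A,p[:,2],rcond=None)[0][:2])
cv2.imwrite('pics/end_w.png',c['pixels'])
c=snap('scene'); u,v=map(int,pix(c,[.6266,-.1317,.15])); cv2.imwrite('pics/end_s.png',cv2.resize(c['pixels'][v-50:v+40,u-60:u+60],None,fx=5,fy=5))
E
```

```text
at [ 0.6248 -0.1311  0.2672] yaw 107.24 zaxis [-1.4e-03  3.0e-04 -1.0e+00] F [ 0.37 -0.29  0.24] w 0.0427 clk 19.35 q [-0.21  0.36  1.58  0.    1.21 -0.51]
move [-0.0029  0.004   0.1679] turn -0.021
1010 [0.18029451 0.18241744 0.18358221] ((626.05517578125, -130.6847686767578), (11.799999237060547, 43.28384017944336), 17.476070404052734)
top tilt [ 0.0240486  -0.02005856]
```

View pics/end_s.png

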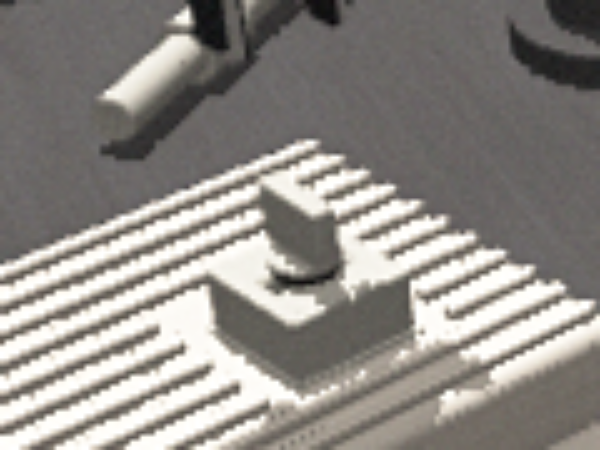

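The crop shows the plug upright and released on the neck at (300,230), its wing across the fins. The wing top at 182.4 mm puts the foot 12.3 mm below the neck top, against 12 mm for locked. The wing is at 107.5°, about 0.7° from gearbox y, so I'm handing it in.

```bash
python3 -c "
from rig import bot
print(bot.finish_job())"
```

```text
the job is handed in; nothing more can be done
None
```

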